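# Open the carry crate and hold its gate wide

### The arm

A 6-joint arm with a two-finger parallel gripper is mounted at the origin on the work surface. World frame = base frame: x ahead of the robot, y to its left, z up, the work surface at z = 0. Lengths are in m, angles in rad, forces in N, time in s.
With the tool pointing down it reaches from about 0.375 to 0.9 m from the base axis. Payload 3.1 kg.
Tool frame: the origin (TCP) lies between the finger pads; the fingertips stand robot.finger_overhang ahead of it and the grasp point (between the pads) lies 3 mm ahead of it (robot.finger_overhang is the distance from the TCP to the fingertips, in m); z points along the fingers, y is the line along which they close (so a half turn about z gives the same grasp; the last joint's range is limited). The gripper opens to 87 mm and grips with 3 to 60 N. Pads are 19 mm wide; open, the fingers measure 117 mm over their backs; the gripper's body (75 mm by 190 mm) begins 51 mm behind the grasp point.
Start: joints at [-1.431, 0.527, 1.433, -0, 1.181, -0.178], TCP at [0.195, -0.594, 0.245] pointing down, gripper open.
Joint ranges: [-3.08, 3.08], [-0.75, 2.2], [0.22, 2.44], [-1.43, 4.57], [0, 2.65], [-2.85, 2.85]. Speed limits (rad/s): [2.79, 2.79, 3.14, 3.14, 3.14, 3.14].

### API

Orientations are given as a unit quaternion [x, y, z, w].
In Python, from rig import get_obs, vision, hand_in, nets, robot gives the robot as it stands.
- The arm moves only by the tool apply_moves, never from a script. Its argument "series" is a list of rows, each an object with "offset": the shift along the world's x, y, z in cm, a list of three; "rot": the turn, a rotation vector about the world's x, y, z in degrees, a list of three. A call has 1 to 20 rows; each row is the pose to reach, as a shift and turn from the pose commanded when the call began; what a row does not reach only later rows make up. A row lasts 1/10 s, in which the tool goes at most 50 mm and 8.59 degrees, less where a joint would pass 70% of its speed; a pose out of reach is approached as far as the arm can. A call with a gripper value outside its range is refused whole. "hand" is the opening, from 0 (shut) to 1 (fully open), set as the call begins (left out, the last holds). The fingers move at their own pace and stop on an object; "newtons" is the grip in N (left out, the last holds). Time passes only in rows, so rows that repeat a pose let the fingers close. It gives the time, the measured TCP pose, the force, the opening and the grip force at its end, in the units of the state.
- get_obs(): the state, without advancing time (a new reading comes with each control period).
- vision.camera(name): name is "scene" or "top"; returns the picture (400x640x3 uint8, red, green, blue); there is no depth.
- vision.calibration(name): a dict with "K" (3x3 intrinsics, pixels), "R" (3x3) and "t" (3): a world point X has camera coordinates R X + t. Camera axes: x right, y down, z forward; pixel columns grow to the right and rows downward; lengths in m; the calibration is good to about 2 mm. A picture is of the moment at which its call begins. calibration takes no time and is no camera call.
- hand_in(): hands the job in; it is judged then, once.
Trained networks look in the newest picture that a camera, given by its name, has taken for a name from the list of things; names that differ only in an ending like _2 or _b are one class to them, and where a whole thing is asked for, a point or a joint stands for the part that bears it (a point fixed in the world has none). Each returns a list of dicts, best first, with "conf" (0 to 1); they miss things now and then, are a little off and sometimes report something else, mostly with a low value. They report only what shows in the picture. A call takes as long as a camera call. They do not tell look-alikes from the thing itself.
- nets.search_frame(camera, query): "centre" ([x, y, z] in m, in world coordinates, good to about 4 mm: the middle of the surface that is visible of it).
- nets.spot_point(camera, query): "centre" ([x, y, z] in m, in world coordinates, good to about 4 mm: a listed point, or the origin of a listed thing).
The state is a dict: "time": time; "q": joint angles; "joint_velocities": joint speeds; "joint_torque": joint torques, N m; "position": TCP position; "tool_rot": TCP orientation; "ft_force": force on the tool from outside, world axes, zero at the start; "moment": the same for the moment, N m; "grip_width": finger opening in m; "grip_force": force on a finger pad.
Only numpy, scipy, OpenCV 4.12 (cv2) and the standard library are available. Lean on these libraries where they do the work, as an engineer would, in place of code of your own. Each camera call takes 0.05 s, during which the arm holds its last target. There are 200 camera calls.

### The job

Get the carry crate open so that it can be brushed out: first press the raised edge of the loose sill plate down until the plate lies flat and flush, then squeeze the wide catch fully open, then the narrow one. Then swing the gate out by its post past the sprung ball stop, and finish with the fingers still holding it wide open, square to the doorway or further: do not let go. Leave the other things on the bench and the crate where they are.

Things in the scene. Friction and masses are not known exactly. Their poses are not given: they have to be found in the camera images.
- crate: Slatted plywood crate fixed to the bench, upright; steel gate in its -x side. Origin on the bench under the middle of the gate opening; in its own frame it spans x 0 to 240, y -110 to 110 mm, roof at 150 mm. Before the gate lies an apron board (x 0 to -165 mm, 6 mm thick) with a rim, top at 12 mm, round the sill plate's recess.
- sill_plate: Loose grey plate, 90 (x) x 80 (y) x 6 mm, 0.12 kg, in the apron's recess, axes along the crate's; origin at the centre of its underside. At the start its outer (-x) edge rides about 10 mm high on a stiff rubber strip, sloping 0.116 rad, in the gate's way. Pressed home it lies level, flush with the rim, top 12 mm above the bench.
- strip (a point): The spot to press: on the rubber strip (8 mm in x, 60 mm in y) under the plate's outer edge; 36 mm out (-x) from plate_seat. Site is 6 mm above the bench, where the plate's underside is once pressed home. The strip gives way to about 5 to 8 N, sinks 9 mm and stays down.
- plate_seat (a point): Centre of the recess floor, 6 mm above the bench, where the centre of the plate's underside is when it lies level; at (-77, +10, 6) mm in the crate's frame.
- wide_catch: Grey squeeze catch with the WIDER tabs (32 mm in y) on the front of the crate's roof; axes as the crate's; swaps places with the narrow one from run to run. Origin at the front of its foot, 150 mm above the bench. Two upright tabs, 6 mm thick, tops 52 mm above the roof, at x = 8 and 54 mm, 52 mm over the outside. A hook from the front tab's foot reaches 30 mm forward over the gate's top rail.
- wide_grip (a point): Point midway between the two tabs of the wide catch, 40 mm above the roof: squeeze here along the crate's x, fingertips no lower than 20 mm above the roof (the hook is under the front finger).
- wide_tab (a joint): Angle of the wide catch's front tab, rad: 0 hooked, 0.42 fully squeezed; the hook clears the gate from 0.30. Both tabs pivot 8 mm above the roof and lean in together, equally; stiff (about 3 N on each), and they stay where they are left. Fully squeezed, the fingers stop about 36 mm apart (tips 24 mm above the roof).
- narrow_catch: The same catch with NARROWER tabs (14 mm along y); all other sizes as the wide catch. The two stand side by side on the roof, 55 mm apart along the crate's y, at y = -45 and +10 mm.
- narrow_grip (a point): As wide_grip, for the narrow catch.
- narrow_tab (a joint): As wide_tab, for the narrow catch.
- gate_angle (a joint): Gate angle, rad: 0 shut (starts 0 to 0.02), grows as it swings out over the apron (counter-clockwise from above), hard stop 1.75. A weak spring pulls it shut (1 to 2 N at the post). From about 1.05 to 1.2 its bottom rail rides over a sprung steel ball on the apron (a further 3 to 7 N). Let go beyond, it falls back to rest on the ball at about 1.15.
- gate_hinge (a point): On the gate's upright hinge line, at roof height (150 mm), at (-6, -85) mm in the crate's frame. The gate is 168 mm long from here, 12 mm thick, and spans 17 to 148 mm above the bench.
- gate: Steel barred gate, 0.4 kg, with a black round post (14 mm diameter) standing on its top rail near the free end, from 148 to 206 mm above the bench, 155 mm from the hinge line, made to be pinched from above. Origin on the bench on the hinge line; shut, the gate runs along its own and the crate's +y.
- post (a point): On the post's axis, 190 mm above the bench (16 mm below its top): where to pinch it. Moves and turns with the gate.
- dipper: Bystander: red plastic dipper: cup 90 mm across and 65 mm tall with a straight handle to its own -x, 190 mm long from the cup's axis; origin under the cup
- jar: Bystander: glass jar with a metal twist cap, 72 mm across, 110 mm tall; origin under its centre
- bench_brush: Bystander: nylon-bristled hand brush lying bristles down, 200 x 55 x 44 mm, long side along its x; origin under its centre
- peg_box: Bystander: closed clear plastic hinged-lid box with four grey clip pegs inside, 130 x 90 x 38 mm; origin under its centre
- loose_peg: Bystander: one grey clip peg, 72 x 10 x 13 mm, lying on the rear of the crate's roof; origin under its centre
- feed_tin: Bystander: plain metal tin, 74 mm across, 105 mm tall; origin under its centre
There are look-alikes about, which are no part of the job. Several things have the shape of the sill_plate; the one meant has the colours described above.

How it is judged:
By the outcome, as a careful person would: the job done as asked, in the order asked, and still so for the second after the job is handed in, while the arm keeps its last pose, push and grip.
It also fails if it takes over 69 s, if anything falls off the work surface, if the arm or the gripper's body presses on something with over 40 N, if the wrist force passes 120 N, or if a joint passes its speed limit or range.

## Working session

There is one attempt and no reset: what is moved stays moved. The work goes in short steps, Python scripts to look and compute and a tool call to move; the robot and the scene stay as the last step left them, time stands still between calls to the robot, and variables do not carry over. Pictures are saved under pics/ and viewed, at most 10 in all, crops included, and the job is handed in when it is done.

Besides the shell and the picture viewer there is one more tool, called after "Emit:" in YAML: its name, and indented under it one key for each argument. apply_moves: Moves the arm, as the interface text tells. Its arguments: {"type":"object","properties":{"series":{"type":"array"},"hand":{"type":"number"},"newtons":{"type":"number"}},"required":["series"]}

```bash
mkdir -p pics; ls
python3 - <<'E'
from rig import get_obs, vision, nets, robot
import cv2,numpy as np
np.set_printoptions(precision=4,suppress=True)
print({k:getattr(robot,k) for k in dir(robot) if k[0]!='_'})
for c in ("top","scene"):
    im=vision.camera(c); cv2.imwrite(f"pics/{c}0.png",im[:,:,::-1])
    for n in ["crate","gate_hinge","post","wide_grip","narrow_grip","sill_plate","strip","plate_seat","wide_catch","narrow_catch","gate"]:
        try:
            r=nets.spot_point(c,n); print(c,n,[(np.round(d["centre"],4).tolist(),round(d["conf"],2)) for d in r[:3]])
        except Exception as e: print(c,n,e)
print(get_obs())
E
```

```text
pics
{'Unreachable': <class 'rig.Unreachable'>, 'finger_overhang': 0.022}
top crate [([0.5403, -0.0014, -0.0007], 0.63)]
top gate_hinge [([0.6266, -0.003, 0.1488], 0.67)]
top post [([0.4715, -0.0196, 0.1924], 0.74), ([0.526, 0.0293, 0.1932], 0.33)]
top wide_grip [([0.5279, 0.0264, 0.1916], 0.71)]
top narrow_grip [([0.5808, 0.0358, 0.1866], 0.68), ([0.692, -0.3596, -0.0041], 0.52)]
top sill_plate [([0.3306, -0.101, 0.0005], 0.7), ([0.5379, -0.0817, 0.006], 0.68), ([0.3567, -0.2555, -0.0012], 0.59)]
top strip [([0.5457, -0.1205, 0.0082], 0.94)]
top plate_seat [([0.5396, -0.0787, 0.0056], 0.71), ([0.7061, 0.1529, 0.0034], 0.48), ([0.4977, 0.181, 0.1467], 0.25)]
top wide_catch [([0.5324, -0.0049, 0.1512], 0.71)]
top narrow_catch [([0.5872, -0.0, 0.1502], 0.6)]
top gate [([0.6235, 0.0002, -0.004], 0.57), ([0.58, 0.0355, 0.1864], 0.5)]
scene crate [([0.5398, -0.0028, -0.0004], 0.74)]
scene gate_hinge [([0.6251, -0.0008, 0.1506], 0.77)]
scene post [([0.4665, -0.0202, 0.1867], 0.8)]
scene wide_grip [([0.5223, 0.0242, 0.1893], 0.66)]
scene narrow_grip [([0.5803, 0.0342, 0.1947], 0.7)]
scene s
[... 163 characters left out ...]
 0.0039], 0.37)]
scene wide_catch [([0.5341, -0.0045, 0.1523], 0.74)]
scene narrow_catch [([0.5873, 0.0009, 0.1531], 0.72), ([0.5241, 0.0257, 0.1891], 0.48), ([0.625, -0.003, 0.1527], 0.27)]
scene gate []
{'time': 1.2, 'q': array([-1.4315,  0.5275,  1.4327,  0.    ,  1.1814, -0.1785]), 'joint_velocities': array([-0.0005,  0.0026,  0.    , -0.0018,  0.0019,  0.0004]), 'joint_torque': array([ -0.0007, -44.003 , -17.6986,   0.0635,   0.0506,  -0.    ]), 'position': array([ 0.1953, -0.5937,  0.2446]), 'tool_rot': array([0.9874, 0.1582, 0.    , 0.    ]), 'ft_force': array([-0.2765, -0.8334,  0.313 ]), 'moment': array([0.0471, 0.0172, 0.0431]), 'grip_force': 0.0, 'grip_width': 0.08727118928910832}
```

View pics/top0.png

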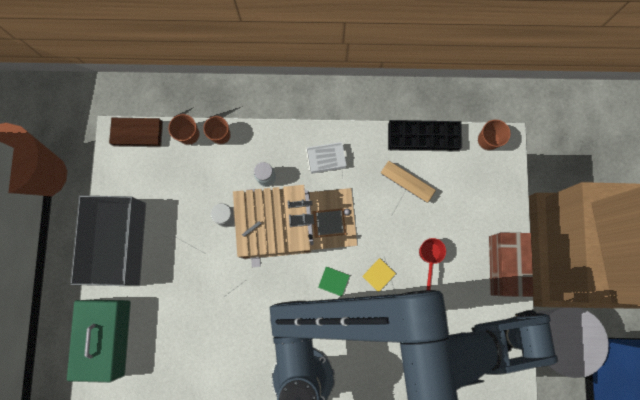

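View pics/scene0.png

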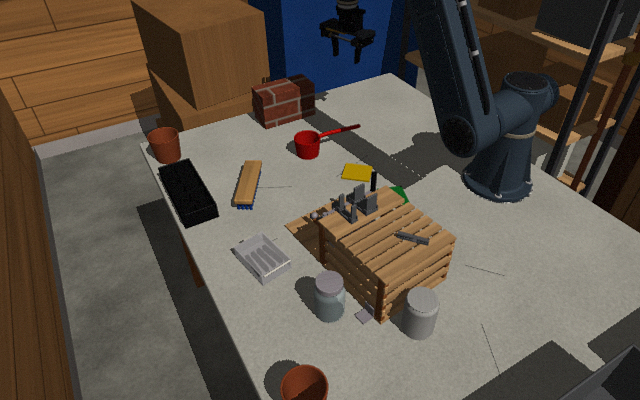

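```bash
cat > fit.py <<'E'
import numpy as np
from scipy.optimize import least_squares
# crate frame points -> measured world xy
def fit(P,W):
    P=np.array(P,float);W=np.array(W,float)
    f=lambda p:np.c_[p[0]+np.cos(p[2])*P[:,0]-np.sin(p[2])*P[:,1],p[1]+np.sin(p[2])*P[:,0]+np.cos(p[2])*P[:,1]]
    s=least_squares(lambda p:(f(p)-W).ravel(),[.54,0,1.57],loss='soft_l1',f_scale=.003)
    return s.x,(f(s.x)-W)
E
python3 - <<'E'
from fit import fit;import numpy as np
np.set_printoptions(precision=4,suppress=True)
wy,ny=.010,-.045
P=[(0,0)]*2+[(-.006,-.085)]*2+[(.031,wy)]*2+[(.031,ny)]*2+[(-.113,.010)]*2+[(-.077,.010)]*2+[(0,wy)]*2+[(0,ny)]*2
W=[(.5403,-.0014),(.5398,-.0028),(.6266,-.003),(.6251,-.0008),(.5279,.0264),(.5223,.0242),(.5808,.0358),(.5803,.0342),(.5457,-.1205),(.5442,-.1155),(.5396,-.0787),(.5399,-.0816),(.5324,-.0049),(.5341,-.0045),(.5872,0),(.5873,.0009)]
x,r=fit(P,W);print(x,r)
c,s=np.cos(x[2]),np.sin(x[2])
for n,p in dict(post=(-.006,.070),hinge=(-.006,-.085),wide=(.031,wy),narrow=(.031,ny),strip=(-.113,.01)).items():
  print(n,x[0]+c*p[0]-s*p[1],x[1]+s*p[0]+c*p[1])
E
```

```text
[ 0.541  -0.0036  1.6885] [[ 0.0007 -0.0022]
 [ 0.0012 -0.0008]
 [-0.0005  0.0035]
 [ 0.001   0.0013]
 [-0.0005 -0.0004]
 [ 0.0051  0.0018]
 [ 0.0012 -0.0033]
 [ 0.0017 -0.0017]
 [-0.0014  0.0035]
 [ 0.0001 -0.0015]
 [ 0.0005 -0.0025]
 [ 0.0002  0.0004]
 [-0.0014  0.0002]
 [-0.0031 -0.0002]
 [-0.0016  0.0017]
 [-0.0017  0.0008]]
post 0.4721426337037734 -0.01775676787025842
hinge 0.6260694197158999 0.0004515969101666871
wide 0.527380683147979 0.026035444834736327
narrow 0.5819998652813142 0.03249647749875814
strip 0.5442968413955998 -0.1169675047507231
```

The top view shows the crate at about (270,222), with the apron and grey plate at (330,222). The catches are near (299,204) and (299,220), and the yellow and green plates are look-alikes. I'll check the fit with an overlay on a zoomed crop.

```bash
cat > overlay.py <<'E'
import cv2,numpy as np
from rig import vision
X0=(.541,-.0036,1.6885)
def w(p,x=X0):
    c,s=np.cos(x[2]),np.sin(x[2]); return np.array([x[0]+c*p[0]-s*p[1],x[1]+s*p[0]+c*p[1],p[2]])
def pix(cam,Xw):
    k=vision.calibration(cam); p=k["K"]@(k["R"]@Xw+k["t"]); return p[:2]/p[2]
def crop(cam,name,c,h=(64,48),f=6,pts=()):
    im=vision.camera(cam)[:,:,::-1]; x0,y0=c[0]-h[0],c[1]-h[1]
    im=cv2.resize(im[y0:y0+2*h[1],x0:x0+2*h[0]],None,fx=f,fy=f,interpolation=cv2.INTER_CUBIC)
    for p in pts:
        u=((pix(cam,w(p))-[x0,y0]+.5)*f).astype(int); cv2.circle(im,tuple(map(int,u)),4,(0,255,255),1)
    return im
PTS=[(-.006,.07,.206),(-.006,-.085,.15),(.008,.01,.202),(.054,.01,.202),(.008,-.045,.202),(.054,-.045,.202),(0,.11,.15),(0,-.11,.15),(.24,.11,.15),(.24,-.11,.15),(-.122,.05,.022),(-.122,-.03,.022),(-.032,.05,.012),(-.165,.11,.006),(-.165,-.11,.006)]
E
python3 - <<'E'
from overlay import *
a=crop("top","a",(300,222),(66,45),6,PTS)
cv2.imwrite("pics/c1.png",a)
b=crop("scene","b",(370,225),(95,65),4,PTS)
cv2.imwrite("pics/c2.png",b)
E
```

```text
(no output)
```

View pics/c1.png

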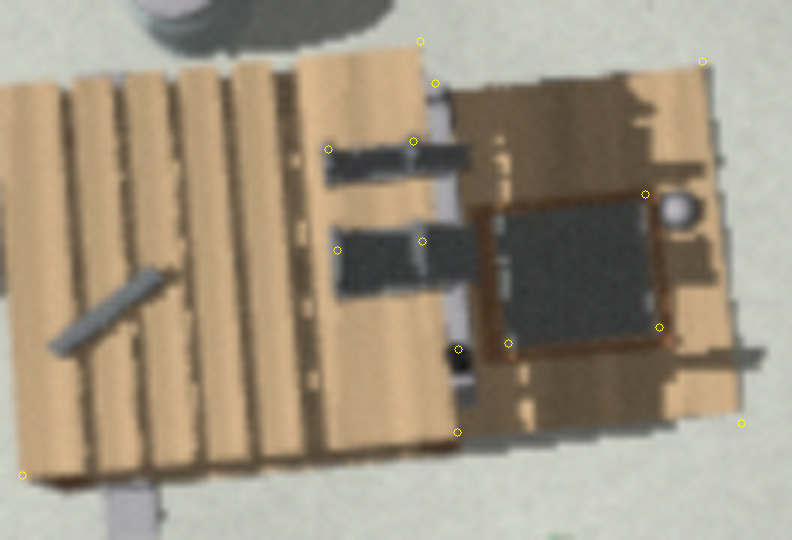

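View pics/c2.png

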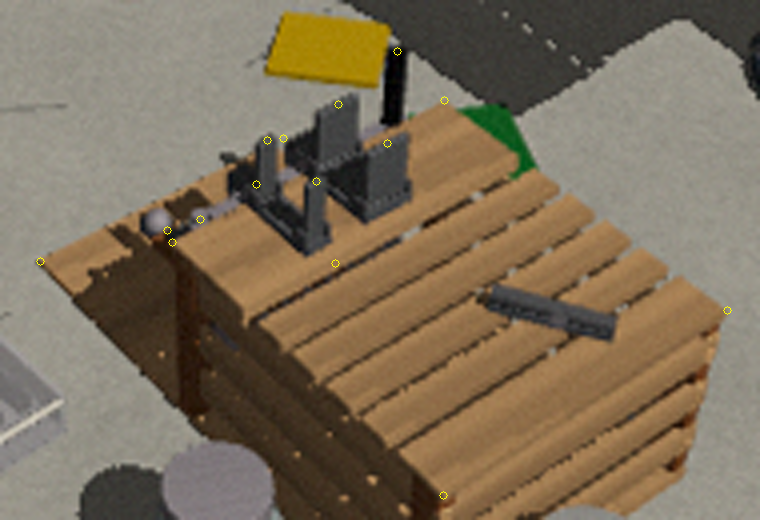

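Run:
```python
from overlay import *
from scipy.optimize import least_squares
np.set_printoptions(precision=4,suppress=True)
T=[((0,-.11,.15),(422,50)),((0,.11,.15),(458,449)),((.24,.11,.15),(22,487)),((-.122,.05,.022),(660,343)),((-.032,.05,.012),(503,351)),((-.006,.07,.206),(458,353))]
S=[((0,-.11,.15),(172,245)),((0,.11,.15),(447,104)),((.24,.11,.15),(722,316)),((.24,-.11,.15),(440,500)),((.005,.01,.202),(337,100)),((.057,.01,.202),(391,140)),((.005,-.045,.202),(267,137)),((.057,-.045,.202),(317,180)),((-.006,.07,.206),(396,50))]
t=lambda u:(np.array(u)+.5)/6-.5+[234,177]
s=lambda u:(np.array(u)+.5)/4-.5+[275,160]
def res(x,a=1,b=1):
    return np.concatenate([(pix("top",w(p,x))-t(u))*a for p,u in T]+[(pix("scene",w(p,x))-s(u))*b for p,u in S])
for a,b in((1,1),(1,0),(0,1)):
    r=least_squares(lambda x:res(x,a,b),X0,loss='soft_l1',x_scale=[.1,.1,.1]); print(r.x); print(res(r.x).reshape(-1,2).T)
for c in("top","scene"):
    k=vision.calibration(c); print(c,-k["R"].T@k["t"],k["K"][0,0])
# gripper check is done later
```

```text
[ 0.539  -0.0041  1.675 ]
[[ 0.303  -0.4394 -0.4444 -0.1283  0.8461 -0.1223  0.3466  0.2124  1.4048
  -0.1899 -0.0499  0.3104 -0.461   0.6772  1.085 ]
 [-1.0053 -2.1322 -2.3296 -1.6556 -0.579  -0.0222 -1.5986 -1.0016 -1.0676
  -1.611   0.0442  1.1561 -0.4727  0.4091  0.0167]]
[ 0.5347 -0.0038  1.6858]
[[-0.1603 -0.1905 -0.1749 -0.1027  0.8892 -0.0024  2.2477  1.3056  3.2687
   2.8831  1.4764  2.0416  1.2773  2.6408  2.3432]
 [ 0.2838 -0.8549 -0.2619 -0.8313  0.5117  1.2794 -1.8933 -1.7078 -2.4695
  -2.593  -0.4998  0.4875 -0.913  -0.1545 -0.604 ]]
[ 0.5409 -0.0029  1.6765]
[[-0.072  -0.7242 -0.7095 -0.4274  0.5564 -0.4344 -0.0462 -0.1433  1.1946
  -0.4068 -0.4243 -0.0318 -0.8465  0.3252  0.7123]
 [-1.542  -2.7004 -2.7905 -2.2272 -1.1108 -0.6058 -1.0097 -0.5688 -0.573
  -0.9086  0.5385  1.667   0.062   0.963   0.4671]]
top [ 0.3111 -0.0715  1.8451] 514.6226473552736
scene [1.0201 0.7073 0.9033] 453.94932063590034
```

The overlay confirms the wide catch is the one nearer the robot (crate y +10) and the grey plate is in its recess. The crate pose is about (0.540, -0.0035), yaw 1.678. Next I move above the strip with the fingers closed.

Emit:
apply_moves:
  series:
    - {"offset": [34.7, 47.9, 0], "rot": [0, 0, 78]}
    - {"offset": [34.7, 47.9, 0], "rot": [0, 0, 78]}
    - {"offset": [34.7, 47.9, 0], "rot": [0, 0, 78]}
    - {"offset": [34.7, 47.9, 0], "rot": [0, 0, 78]}
    - {"offset": [34.7, 47.9, 0], "rot": [0, 0, 78]}
    - {"offset": [34.7, 47.9, 0], "rot": [0, 0, 78]}
    - {"offset": [34.7, 47.9, 0], "rot": [0, 0, 78]}
    - {"offset": [34.7, 47.9, 0], "rot": [0, 0, 78]}
    - {"offset": [34.7, 47.9, 0], "rot": [0, 0, 78]}
    - {"offset": [34.7, 47.9, 0], "rot": [0, 0, 78]}
    - {"offset": [34.7, 47.9, 0], "rot": [0, 0, 78]}
    - {"offset": [34.7, 47.9, 0], "rot": [0, 0, 78]}
    - {"offset": [34.7, 47.9, 0], "rot": [0, 0, 78]}
    - {"offset": [34.7, 47.9, 0], "rot": [0, 0, 78]}
    - {"offset": [34.7, 47.9, -10], "rot": [0, 0, 78]}
    - {"offset": [34.7, 47.9, -16], "rot": [0, 0, 78]}
    - {"offset": [34.7, 47.9, -16], "rot": [0, 0, 78]}
    - {"offset": [34.7, 47.9, -16], "rot": [0, 0, 78]}
  hand: 0
  newtons: 20

```text
time: 3.1
position: [0.5377, -0.1148, 0.0798]
tool_rot: [0.669, 0.744, -0.002, -0.005]
ft_force: [-1.2, 1.3, 0.0]
grip_width: 0.0006
grip_force: 0.0
```

Emit:
apply_moves:
  series:
    - {"offset": [0, 0, -2], "rot": [0, 0, 0]}
    - {"offset": [0, 0, -3.5], "rot": [0, 0, 0]}
    - {"offset": [0, 0, -4], "rot": [0, 0, 0]}
    - {"offset": [0, 0, -4.3], "rot": [0, 0, 0]}
    - {"offset": [0, 0, -4.6], "rot": [0, 0, 0]}
    - {"offset": [0, 0, -4.8], "rot": [0, 0, 0]}
    - {"offset": [0, 0, -5], "rot": [0, 0, 0]}
    - {"offset": [0, 0, -5.1], "rot": [0, 0, 0]}
    - {"offset": [0, 0, -5.1], "rot": [0, 0, 0]}
    - {"offset": [0, 0, -5.1], "rot": [0, 0, 0]}

```text
time: 4.1
position: [0.5431, -0.1153, 0.0344]
tool_rot: [0.668, 0.745, 0.0, 0.001]
ft_force: [-1.5, -2.8, 8.7]
grip_width: 0.0004
grip_force: 3.8
```

Emit:
apply_moves:
  series:
    - {"offset": [0, 0, -0.1], "rot": [0, 0, 0]}
    - {"offset": [0, 0, -0.2], "rot": [0, 0, 0]}
    - {"offset": [0, 0, -0.2], "rot": [0, 0, 0]}
    - {"offset": [0, 0, -0.2], "rot": [0, 0, 0]}

```text
time: 4.5
position: [0.5431, -0.1153, 0.0343]
tool_rot: [0.668, 0.745, 0.0, 0.001]
ft_force: [-4.9, -1.7, 21.6]
grip_width: 0.0006
grip_force: 10.7
```

Emit:
apply_moves:
  series:
    - {"offset": [0, 0, 3], "rot": [0, 0, 0]}
    - {"offset": [0, 0, 8], "rot": [0, 0, 0]}
    - {"offset": [0, 0, 13], "rot": [0, 0, 0]}
    - {"offset": [0, 0, 18], "rot": [0, 0, 0]}
    - {"offset": [0, 0, 23], "rot": [0, 0, 0]}
    - {"offset": [0, 0, 25], "rot": [0, 0, 0]}
    - {"offset": [-1.6, 14.1, 25], "rot": [0, 0, -90]}
    - {"offset": [-1.6, 14.1, 25], "rot": [0, 0, -90]}
    - {"offset": [-1.6, 14.1, 25], "rot": [0, 0, -90]}
    - {"offset": [-1.6, 14.1, 25], "rot": [0, 0, -90]}
    - {"offset": [-1.6, 14.1, 25], "rot": [0, 0, -90]}
    - {"offset": [-1.6, 14.1, 25], "rot": [0, 0, -90]}
    - {"offset": [-1.6, 14.1, 25], "rot": [0, 0, -90]}
    - {"offset": [-1.6, 14.1, 25], "rot": [0, 0, -90]}
    - {"offset": [-1.6, 14.1, 25], "rot": [0, 0, -90]}
    - {"offset": [-1.6, 14.1, 25], "rot": [0, 0, -90]}
    - {"offset": [-1.6, 14.1, 25], "rot": [0, 0, -90]}
    - {"offset": [-1.6, 14.1, 25], "rot": [0, 0, -90]}
    - {"offset": [-1.6, 14.1, 25], "rot": [0, 0, -90]}
  hand: 1

```text
time: 6.4
position: [0.5262, 0.0268, 0.2812]
tool_rot: [0.998, 0.055, -0.0, -0.0]
ft_force: [0.5, 0.1, -0.4]
grip_width: 0.0872
grip_force: 0.0
```

Run:
```python
from overlay import *
from rig import get_obs,nets
o=get_obs();print(o["position"],o["tool_rot"],o["q"])
b=crop("scene","b",(370,225),(95,65),4,[])
q=np.array(o["position"])
for d in(-.0435,.0435):
  for z in (-.022,):
    yv=np.array([np.cos(-1.4636),np.sin(-1.4636),0]); u=((pix("scene",q+yv*d+[0,0,z])-[275,160]+.5)*4).astype(int)
    cv2.circle(b,tuple(map(int,u)),4,(0,255,255),1)
cv2.imwrite("pics/s2.png",b)
for n in("strip","sill_plate","wide_grip","narrow_grip"):
  for c in("top","scene"): print(n,c,[(np.round(d["centre"],4).tolist(),round(d["conf"],2)) for d in nets.spot_point(c,n)[:3]] if c=="scene" or not vision.camera(c) is None else 0)
```

```text
[0.52617234 0.02677164 0.28124486] [ 9.98465118e-01  5.53826903e-02 -2.19378132e-04 -3.41536672e-04] [-1.61754551e-01  3.50922684e-01  1.63267962e+00  6.24836624e-04
  1.15856605e+00  1.29796918e+00]
strip top [([0.5429, -0.1194, 0.0086], 0.78)]
strip scene [([0.5455, -0.1197, 0.0039], 0.94)]
sill_plate top [([0.5403, -0.0792, 0.0011], 0.89), ([0.3282, -0.0977, -0.0016], 0.81), ([0.3587, -0.2561, -0.0033], 0.73)]
sill_plate scene [([0.3299, -0.0976, 0.0062], 0.62), ([0.361, -0.2592, 0.0001], 0.61)]
wide_grip top [([0.5279, 0.0246, 0.1931], 0.39)]
wide_grip scene [([0.5248, 0.0257, 0.1855], 0.58)]
narrow_grip top [([0.5279, 0.0252, 0.193], 0.2)]
narrow_grip scene [([0.5789, 0.0306, 0.1916], 0.71)]
```

View pics/s2.png

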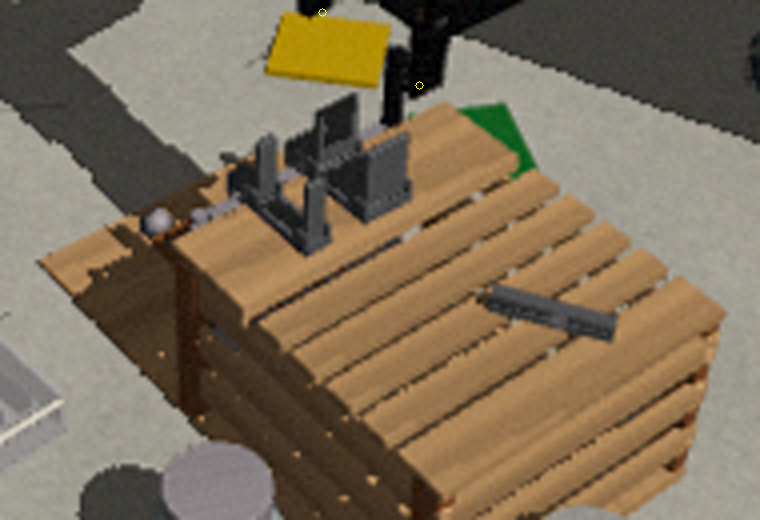

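The scene view shows the fingers lined up over the wide catch. Its tabs are near (338,130) and (385,180), and the tip projection matches. The next move goes down and squeezes.

Emit:
apply_moves:
  series:
    - {"offset": [0, -0.1, -4], "rot": [0, 0, 0]}
    - {"offset": [0, -0.1, -7], "rot": [0, 0, 0]}
    - {"offset": [0, -0.1, -8.4], "rot": [0, 0, 0]}
    - {"offset": [0, -0.1, -8.4], "rot": [0, 0, 0]}
    - {"offset": [0, -0.1, -8.4], "rot": [0, 0, 0]}
    - {"offset": [0, -0.1, -8.4], "rot": [0, 0, 0]}

```text
time: 7.65
position: [0.5273, 0.0252, 0.1987]
tool_rot: [0.999, 0.054, 0.001, 0.0]
ft_force: [0.9, 0.2, -0.4]
grip_width: 0.0869
grip_force: 0.0
```

Emit:
apply_moves:
  series:
    - {"offset": [0, 0, 0], "rot": [0, 0, 0]}
    - {"offset": [0, 0, 0], "rot": [0, 0, 0]}
    - {"offset": [0, 0, 0], "rot": [0, 0, 0]}
    - {"offset": [0, 0, 0], "rot": [0, 0, 0]}
    - {"offset": [0, 0, 0], "rot": [0, 0, 0]}
    - {"offset": [0, 0, 0], "rot": [0, 0, 0]}
    - {"offset": [0, 0, 0], "rot": [0, 0, 0]}
    - {"offset": [0, 0, 0], "rot": [0, 0, 0]}
    - {"offset": [0, 0, 0], "rot": [0, 0, 0]}
    - {"offset": [0, 0, 0], "rot": [0, 0, 0]}
  hand: 0
  newtons: 15

```text
time: 8.65
position: [0.5263, 0.0256, 0.1974]
tool_rot: [0.999, 0.054, -0.0, -0.0]
ft_force: [-0.7, 2.0, -0.5]
grip_width: 0.0359
grip_force: 13.6
```

Emit:
apply_moves:
  series:
    - {"offset": [0, 0, 0], "rot": [0, 0, 0]}
    - {"offset": [0, 0, 0], "rot": [0, 0, 0]}
    - {"offset": [0, 0, 0], "rot": [0, 0, 0]}
    - {"offset": [0, 0, 0], "rot": [0, 0, 0]}
    - {"offset": [0, 0, 0], "rot": [0, 0, 0]}
  newtons: 28

```text
time: 9.15
position: [0.5262, 0.0256, 0.1974]
tool_rot: [0.999, 0.054, -0.0, -0.0]
ft_force: [1.1, 3.9, -2.5]
grip_width: 0.0346
grip_force: 25.0
```

Emit:
apply_moves:
  series:
    - {"offset": [0, 0, 0], "rot": [0, 0, 0]}
    - {"offset": [0, 0, 0], "rot": [0, 0, 0]}
    - {"offset": [0, 0, 0], "rot": [0, 0, 0]}
    - {"offset": [0, 0, 0], "rot": [0, 0, 0]}
    - {"offset": [0, 0, 0], "rot": [0, 0, 0]}
    - {"offset": [0, 0, 0], "rot": [0, 0, 0]}
    - {"offset": [0, 0, 4], "rot": [0, 0, 0]}
    - {"offset": [0, 0, 7], "rot": [0, 0, 0]}
    - {"offset": [3, 0.4, 7], "rot": [0, 0, 0]}
    - {"offset": [5.4, 0.7, 7], "rot": [0, 0, 0]}
    - {"offset": [5.4, 0.7, 7], "rot": [0, 0, 0]}
    - {"offset": [5.4, 0.7, 7], "rot": [0, 0, 0]}
    - {"offset": [5.4, 0.7, 3], "rot": [0, 0, 0]}
    - {"offset": [5.4, 0.7, 0], "rot": [0, 0, 0]}
    - {"offset": [5.4, 0.7, 0], "rot": [0, 0, 0]}
    - {"offset": [5.4, 0.7, 0], "rot": [0, 0, 0]}
    - {"offset": [5.4, 0.7, 0], "rot": [0, 0, 0]}
  hand: 1

```text
time: 10.85
position: [0.5811, 0.0322, 0.1992]
tool_rot: [0.999, 0.054, 0.001, 0.0]
ft_force: [-0.2, 0.1, 0.0]
grip_width: 0.0871
grip_force: 0.0
```

Emit:
apply_moves:
  series:
    - {"offset": [0, 0, 0], "rot": [0, 0, 0]}
    - {"offset": [0, 0, 0], "rot": [0, 0, 0]}
    - {"offset": [0, 0, 0], "rot": [0, 0, 0]}
    - {"offset": [0, 0, 0], "rot": [0, 0, 0]}
    - {"offset": [0, 0, 0], "rot": [0, 0, 0]}
    - {"offset": [0, 0, 0], "rot": [0, 0, 0]}
    - {"offset": [0, 0, 0], "rot": [0, 0, 0]}
    - {"offset": [0, 0, 0], "rot": [0, 0, 0]}
    - {"offset": [0, 0, 0], "rot": [0, 0, 0]}
    - {"offset": [0, 0, 0], "rot": [0, 0, 0]}
    - {"offset": [0, 0, 0], "rot": [0, 0, 0]}
    - {"offset": [0, 0, 0], "rot": [0, 0, 0]}
  hand: 0
  newtons: 28

```text
time: 12.05
position: [0.5804, 0.0321, 0.1974]
tool_rot: [0.999, 0.054, -0.0, 0.0]
ft_force: [0.1, -2.9, -1.6]
grip_width: 0.0343
grip_force: 25.1
```

Emit:
apply_moves:
  series:
    - {"offset": [0, 0, 0], "rot": [0, 0, 0]}
    - {"offset": [0, 0, 0], "rot": [0, 0, 0]}
    - {"offset": [0, 0, 0], "rot": [0, 0, 0]}
    - {"offset": [0, 0, 0], "rot": [0, 0, 0]}
    - {"offset": [0, 0, 0], "rot": [0, 0, 0]}
    - {"offset": [0, 0, 0], "rot": [0, 0, 0]}
    - {"offset": [0, 0, 4], "rot": [0, 0, 0]}
    - {"offset": [0, 0, 8], "rot": [0, 0, 0]}
    - {"offset": [-4, -2, 8], "rot": [0, 0, 0]}
    - {"offset": [-8, -4, 8], "rot": [0, 0, 0]}
    - {"offset": [-10.9, -5, 8], "rot": [0, 0, 0]}
    - {"offset": [-10.9, -5, 8], "rot": [0, 0, 0]}
    - {"offset": [-10.9, -5, 8], "rot": [0, 0, 0]}
    - {"offset": [-10.9, -5, 8], "rot": [0, 0, 0]}
  hand: 1

```text
time: 13.45
position: [0.4728, -0.0177, 0.2779]
tool_rot: [0.999, 0.054, 0.001, 0.0]
ft_force: [-0.1, 1.1, -0.7]
grip_width: 0.0869
grip_force: 0.0
```

Run:
```python
from overlay import *
from rig import get_obs,nets
o=get_obs();print(o["position"],o["q"])
b=crop("scene","b",(370,215),(95,65),4,[])
q=np.array(o["position"])
for d in(-.0435,0,.0435):
    yv=np.array([np.cos(-1.4636),np.sin(-1.4636),0]); u=((pix("scene",q+yv*d+[0,0,-.022 if d else -.077])-[275,150]+.5)*4).astype(int)
    cv2.circle(b,tuple(map(int,u)),4,(0,255,255),1)
cv2.imwrite("pics/s3.png",b)
vision.camera("top")
for n in("post",):
  for c in("top","scene"): print(n,c,[(np.round(d["centre"],4).tolist(),round(d["conf"],2)) for d in nets.spot_point(c,n)[:3]])
```

```text
[ 0.4727726  -0.01773457  0.27792371] [-2.74500876e-01  2.77356480e-01  1.76082038e+00  3.25287097e-04
  1.10132129e+00  1.18763974e+00]
post top []
post scene [([0.4683, -0.019, 0.1853], 0.52)]
```

View pics/s3.png

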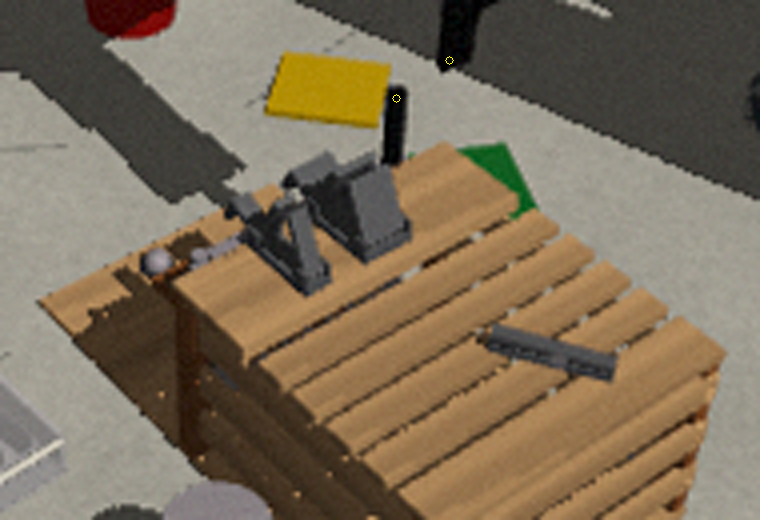

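Both catches are leaning in with their hooks up, and the post top at (396,95) sits under the TCP. The next move descends and pinches it.

Emit:
apply_moves:
  series:
    - {"offset": [-0.1, 0, -4], "rot": [0, 0, 0]}
    - {"offset": [-0.1, 0, -7], "rot": [0, 0, 0]}
    - {"offset": [-0.1, 0, -8.4], "rot": [0, 0, 0]}
    - {"offset": [-0.1, 0, -8.4], "rot": [0, 0, 0]}
    - {"offset": [-0.1, 0, -8.4], "rot": [0, 0, 0]}

```text
time: 14.15
position: [0.4709, -0.0176, 0.1936]
tool_rot: [0.999, 0.054, 0.0, -0.0]
ft_force: [0.1, -0.2, -0.3]
grip_width: 0.0871
grip_force: 0.0
```

Emit:
apply_moves:
  series:
    - {"offset": [0, 0, 0], "rot": [0, 0, 0]}
    - {"offset": [0, 0, 0], "rot": [0, 0, 0]}
    - {"offset": [0, 0, 0], "rot": [0, 0, 0]}
    - {"offset": [0, 0, 0], "rot": [0, 0, 0]}
    - {"offset": [0, 0, 0], "rot": [0, 0, 0]}
    - {"offset": [0, 0, 0], "rot": [0, 0, 0]}
    - {"offset": [0, 0, 0], "rot": [0, 0, 0]}
    - {"offset": [0, 0, 0], "rot": [0, 0, 0]}
    - {"offset": [0, 0, 0], "rot": [0, 0, 0]}
    - {"offset": [0, 0, 0], "rot": [0, 0, 0]}
  hand: 0
  newtons: 25

```text
time: 15.15
position: [0.4703, -0.0177, 0.1935]
tool_rot: [0.999, 0.054, -0.0, -0.0]
ft_force: [-0.1, -0.2, -0.1]
grip_width: 0.0149
grip_force: 0.0
```

Run:
```python
import numpy as np
# arc offsets from the pinch; hinge rel. to post: 155 mm, crate yaw 1.678
y=1.678
for d in np.arange(0,1.71,.1):
    f=lambda g:np.array([np.cos(y+np.pi/2+g),np.sin(y+np.pi/2+g)])*15.5
    print(round(d,2),np.round(f(d)-f(0),2),round(np.degrees(d),1))
```

```text
0.0 [0. 0.] 0.0
0.1 [ 0.24 -1.53] 5.7
0.2 [ 0.64 -3.03] 11.5
0.3 [ 1.18 -4.48] 17.2
0.4 [ 1.86 -5.87] 22.9
0.5 [ 2.68 -7.19] 28.6
0.6 [ 3.63 -8.41] 34.4
0.7 [ 4.69 -9.54] 40.1
0.8 [  5.86 -10.55] 45.8
0.9 [  7.13 -11.44] 51.6
1.0 [  8.48 -12.21] 57.3
1.1 [  9.9  -12.83] 63.0
1.2 [ 11.37 -13.31] 68.8
1.3 [ 12.89 -13.63] 74.5
1.4 [ 14.43 -13.81] 80.2
1.5 [ 15.98 -13.83] 85.9
1.6 [ 17.52 -13.7 ] 91.7
1.7 [ 19.04 -13.41] 97.4
```

Emit:
apply_moves:
  series:
    - {"offset": [0, 0, 0], "rot": [0, 0, 0]}
    - {"offset": [0, 0, 0], "rot": [0, 0, 0]}
    - {"offset": [0, 0, 0], "rot": [0, 0, 0]}

```text
time: 15.45
position: [0.4703, -0.0178, 0.1935]
tool_rot: [0.999, 0.054, -0.0, 0.0]
ft_force: [0.3, -1.0, -0.6]
grip_width: 0.0132
grip_force: 25.0
```

Emit:
apply_moves:
  series:
    - {"offset": [0.11, -0.77, 0], "rot": [0, 0, 2.9]}
    - {"offset": [0.24, -1.53, 0], "rot": [0, 0, 5.7]}
    - {"offset": [0.43, -2.28, 0], "rot": [0, 0, 8.6]}
    - {"offset": [0.64, -3.03, 0], "rot": [0, 0, 11.5]}
    - {"offset": [0.9, -3.76, 0], "rot": [0, 0, 14.3]}
    - {"offset": [1.18, -4.48, 0], "rot": [0, 0, 17.2]}
    - {"offset": [1.51, -5.18, 0], "rot": [0, 0, 20.1]}
    - {"offset": [1.86, -5.87, 0], "rot": [0, 0, 22.9]}
    - {"offset": [2.26, -6.54, 0], "rot": [0, 0, 25.8]}
    - {"offset": [2.68, -7.19, 0], "rot": [0, 0, 28.6]}
    - {"offset": [2.68, -7.19, 0], "rot": [0, 0, 28.6]}

```text
time: 16.55
position: [0.4977, -0.0899, 0.1935]
tool_rot: [0.954, 0.299, 0.0, -0.0]
ft_force: [0.5, 2.1, 1.0]
grip_width: 0.0132
grip_force: 25.0
```

Emit:
apply_moves:
  series:
    - {"offset": [0.46, -0.62, 0], "rot": [0, 0, 2.9]}
    - {"offset": [0.95, -1.22, 0], "rot": [0, 0, 5.7]}
    - {"offset": [1.47, -1.8, 0], "rot": [0, 0, 8.6]}
    - {"offset": [2.01, -2.35, 0], "rot": [0, 0, 11.5]}
    - {"offset": [2.59, -2.87, 0], "rot": [0, 0, 14.3]}
    - {"offset": [3.18, -3.36, 0], "rot": [0, 0, 17.2]}
    - {"offset": [3.81, -3.82, 0], "rot": [0, 0, 20.1]}
    - {"offset": [4.45, -4.25, 0], "rot": [0, 0, 22.9]}
    - {"offset": [5.12, -4.65, 0], "rot": [0, 0, 25.8]}
    - {"offset": [5.8, -5.02, 0], "rot": [0, 0, 28.6]}
    - {"offset": [5.8, -5.02, 0], "rot": [0, 0, 28.6]}
  newtons: 35

```text
time: 17.65
position: [0.5554, -0.1396, 0.1935]
tool_rot: [0.851, 0.525, 0.0, -0.0]
ft_force: [-1.2, 0.9, 2.3]
grip_width: 0.0129
grip_force: 35.0
```

Emit:
apply_moves:
  series:
    - {"offset": [0.7, -0.33, 0], "rot": [0, 0, 2.9]}
    - {"offset": [1.42, -0.62, 0], "rot": [0, 0, 5.7]}
    - {"offset": [2.15, -0.88, 0], "rot": [0, 0, 8.6]}
    - {"offset": [2.89, -1.1, 0], "rot": [0, 0, 11.5]}
    - {"offset": [3.65, -1.28, 0], "rot": [0, 0, 14.3]}
    - {"offset": [4.41, -1.42, 0], "rot": [0, 0, 17.2]}
    - {"offset": [5.18, -1.53, 0], "rot": [0, 0, 20.1]}
    - {"offset": [5.95, -1.6, 0], "rot": [0, 0, 22.9]}
    - {"offset": [6.72, -1.63, 0], "rot": [0, 0, 25.8]}
    - {"offset": [7.5, -1.62, 0], "rot": [0, 0, 28.6]}
    - {"offset": [8.27, -1.57, 0], "rot": [0, 0, 31.5]}
    - {"offset": [9.04, -1.49, 0], "rot": [0, 0, 34.4]}
    - {"offset": [9.8, -1.38, 0], "rot": [0, 0, 37.2]}
    - {"offset": [10.1, -1.32, 0], "rot": [0, 0, 38.4]}
    - {"offset": [10.1, -1.32, 0], "rot": [0, 0, 38.4]}
    - {"offset": [10.1, -1.32, 0], "rot": [0, 0, 38.4]}

```text
time: 19.25
position: [0.6557, -0.1531, 0.1936]
tool_rot: [0.631, 0.776, -0.0, -0.0]
ft_force: [-0.3, -1.2, 0.7]
grip_width: 0.013
grip_force: 35.0
```

Run:
```python
from overlay import *
from rig import get_obs,nets
o=get_obs();p=o["position"];print(p,o["ft_force"],o["grip_width"],o["grip_force"],o["time"])
a=crop("top","a",(310,215),(66,50),5,[]);b=crop("scene","b",(350,205),(95,65),4,[])
cv2.imwrite("pics/t4.png",a);cv2.imwrite("pics/s4.png",b)
h=w((-.006,-.085,0),(.540,-.0035,1.678));d=p-h;print("gate angle",(np.arctan2(d[1],d[0])-(1.678+np.pi/2))%(2*np.pi),np.hypot(*d[:2]))
for n in("sill_plate","jar","dipper","gate_hinge"):
  for c in("top","scene"): print(n,c,[(np.round(d["centre"],4).tolist(),round(d["conf"],2)) for d in nets.spot_point(c,n)[:3]])
```

```text
[ 0.65568959 -0.1531361   0.19356692] [-0.3088504  -1.17355595  0.6564105 ] 0.013016049105515223 35.000379533157684 19.25
gate angle 1.6608779569768437 0.15578733034740874
sill_plate top [([0.3304, -0.1001, -0.0008], 0.75), ([0.3604, -0.255, -0.0002], 0.68)]
sill_plate scene [([0.3601, -0.2586, 0.0017], 0.97), ([0.3314, -0.099, -0.0002], 0.6)]
jar top [([0.7074, 0.1518, -0.0006], 0.84)]
jar scene [([0.7023, 0.1564, 0.0025], 0.7)]
dipper top [([0.4462, -0.44, -0.0019], 0.89)]
dipper scene [([0.704, 0.158, 0.0007], 0.73), ([0.4397, -0.4403, 0.0042], 0.59)]
gate_hinge top [([0.6249, -0.0017, 0.1474], 0.69)]
gate_hinge scene [([0.6224, -0.0006, 0.1537], 0.73), ([0.5299, -0.0055, 0.1489], 0.32)]
```

View pics/t4.png

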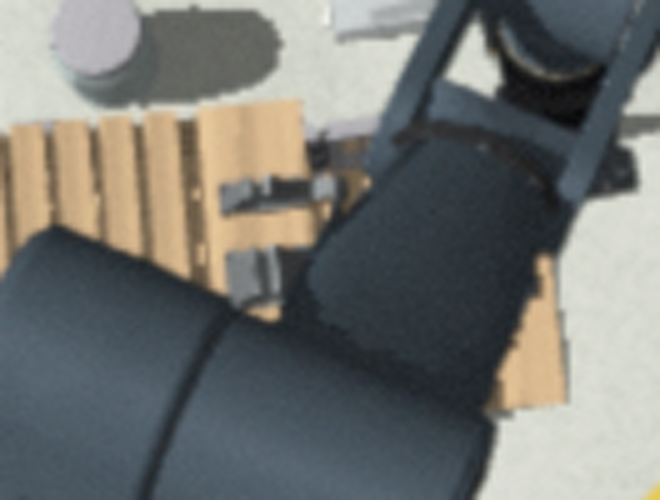

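View pics/s4.png

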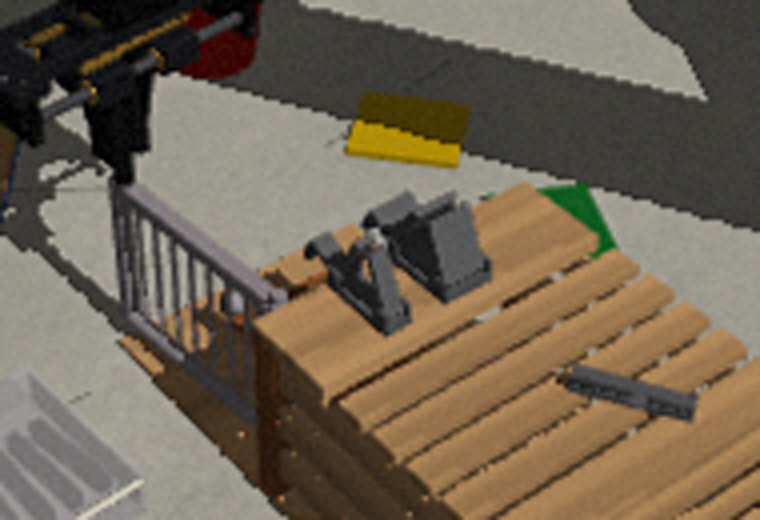

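The scene view shows the gate wide open, with its rail running from (275,300) to (120,185), at about 1.66 rad. The fingers hold the post, both catches are squeezed with hooks up at (325,250) and (390,205), and the loose peg is undisturbed. The plate was flush when last checked and the gate passed over it without catching.

```bash
python3 -c "
from rig import hand_in; print(hand_in())"
```

```text
the job is handed in; nothing more can be done
None
```

The job is handed in at about 20 s of the 69 s: the sill plate was pressed flush, the wide then the narrow catch fully squeezed, and the gate is held open by its post at about 1.66 rad, past square.

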